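# Clamp a bonsai pot in the pot gauge and set the clamp lever to its pointer

## Task

Lift the ochre bonsai pot off the rope-topped turntable and stand it on the bed of the pot gauge, lengthwise between the two blue jaws. Then slide the loose jaw gently up until the pot is pinched between its rubber pad and the fixed jaw, and leave it closed on the pot. Last, swing the red clamp lever until it lies in line with the green pointer, without shifting the pointer or disturbing the other pots and odds and ends on the table.

Things in the scene. Friction and masses are not known exactly. Their poses are not given: they have to be found in the camera images.
- pot: Ochre glazed rectangular bonsai pot, open at the top, 140 (its x) x 62 (its y) x 56 mm high, straight sides, walls 7 mm, four short feet, about 0.45 kg. Origin at the centre of its underside, z up. It starts on the turntable.
- pot_mid (a point): Middle of the pot, 28 mm above its underside; axes as the pot's.
- turntable: Fixed black turntable with a tan rope mat, 250 mm across, top 35 mm above the table. Origin at the centre of its underside.
- gauge: Fixed pot gauge. Aluminium bed 100 mm wide (x), y from -200 to +100 mm, top 20 mm above the table; blue fixed jaw at +y, blue sliding jaw towards -y; round white dial (radius 145, centre x -70, y -150, top 18 mm) on the robot's side. Origin on the table level, under the pot's middle when the pot touches the fixed jaw; y along the bed, z up.
- fixed_jaw: Fixed jaw, blue, 80 mm wide, 16 mm thick, top 75 mm above the table. Origin in the middle of its flat face, which looks to gauge -y: gauge x 0, y +70, z 48 mm.
- pad: Sprung black rubber pad on the sliding jaw, 60 mm wide, 46 high, 7 thick. Origin in the middle of its front, which faces gauge +y towards the fixed jaw, 48 mm above the table. It gives up to 6 mm into its jaw, at 1.5 N per mm.
- jaw_handle (a point): On the axis of the upright round black handle (26 mm diameter) on top of the sliding jaw, 103 mm above the table: the height for the TCP to grip. The handle stands free from 75 to 120 mm above the table and 27 mm behind the pad's front.
- jaw (a joint): Travel of the sliding jaw in m along gauge +y (closing): at 0 the pad's front is at gauge y -125 mm. Slides with about 2 N of friction and stays where it is left. Range 0 to 0.12.
- lever_knob (a point): On the axis of the upright black knob (24 mm diameter) at the end of the red lever, 76 mm above the table: the height for the TCP to grip. The knob stands free from 51 to 92 mm above the table. The red bar, 14 mm wide, turns about a vertical pivot at gauge x -70, y -150; the knob is 90 mm from it. The point's -x axis points outward along the lever.
- lever (a joint): Angle of the lever in rad, counterclockwise seen from above; at 0 it points from its pivot along gauge -x, at positive values towards gauge -y. Stays where it is left. Range -1.2 to 1.2.
- pointer_tip (a point): Tip of the green set pointer, a thin hand under the lever on the same pivot, 133 mm from it, 25 mm above the table, so that its diamond end shows beyond the lever. Its -x axis points outward along the hand. It is stiff but could be knocked.
- pointer (a joint): Angle of the green pointer in rad, measured as the lever's; it gives the angle wanted for the lever.
- blue_cup: Dark blue cup, 72 mm across, 62 mm high, a bystander.
- red_pot: Brown-red rectangular pot, 170 x 110 x 70 mm, a bystander.
- green_bowl: Grey-green bowl, 120 mm across, 55 mm high, a bystander.
- brown_pot: Dark brown round pot, 110 mm across, 90 mm high, a bystander.
- brush: Brush 190 mm long, lying, a bystander.
- tape_roll: Roll of tan tape, 90 mm across, 45 mm high, a bystander.
- saucer: Terracotta saucer, 130 mm across, 16 mm high, a bystander.
Things that resemble listed ones, but are neither listed nor needed, are in the scene too. Leave any purple look-alike of the pot alone.

How it is judged (in metres and radians):
On the way, in this order (a step that is already met when the one before it is completed fails the run):
1. the pot stands on the gauge bed, lengthwise between the jaws (x of pot_mid in the frame of gauge between -0.03 and 0.03 m and z of pot_mid in the frame of gauge between 0.045 and 0.051 m and angle between the x axis of pot_mid and the y axis of gauge, either way round below 0.3 rad and y of pot_mid in the frame of gauge between -0.06 and 0.02 m), for 0.2 s.
2. the sliding jaw pinches the pot against the fixed jaw (over 1 N on each) (x of pot_mid in the frame of gauge between -0.03 and 0.03 m and z of pot_mid in the frame of gauge between 0.045 and 0.051 m and angle between the x axis of pot_mid and the y axis of gauge, either way round below 0.3 rad and contact force between each of pad, fixed_jaw and pot above 1 N and y of pot_mid in the frame of gauge between -0.004 and 0.004 m), for 0.2 s.
3. the red lever is brought to rest in line with the green pointer, within 0.09 rad (angle between the x axis of lever_knob and the x axis of pointer_tip, either way round below 0.09 rad and velocity of joint lever between -0.05 and 0.05 rad/s), for 0.3 s.
At the end, for the whole second after the job is handed in: The pot stands on the gauge bed (within 30 mm of the bed's centre line, lengthwise), touching the fixed jaw and the sliding jaw's pad (each within 5 mm), at rest; the lever is at rest within 0.09 rad of the green pointer (all of step 3 and x of pot_mid in the frame of gauge between -0.03 and 0.03 m and z of pot_mid in the frame of gauge between 0.045 and 0.051 m and angle between the x axis of pot_mid and the y axis of gauge, either way round below 0.3 rad and y of pot_mid in the frame of gauge between -0.005 and 0.005 m and y of pad in the frame of gauge between -0.075 and -0.065 m and linear speed of pot below 0.02 m/s).
It fails at once if the green pointer is shifted (tip over 10 mm) (distance of pointer_tip from where it was at the start of the episode above 0.01 m).
It fails at once if the pot is squeezed by the jaw with more than 30 N (contact force between pad and pot above 30 N).
It fails at once if a bystander is moved by more than 30 mm (distance of any of blue_cup, red_pot, green_bowl, brown_pot, brush, tape_roll, saucer from where it was at the start of the episode above 0.03 m).
It also fails if it takes over 67 s, if anything falls off the work surface, if the arm or the gripper's body presses on something with over 40 N, if the wrist force passes 120 N, or if a joint passes its speed limit or range.

## Robot

A 6-joint arm with a two-finger parallel gripper is mounted at the origin on the work surface. World frame = base frame: x ahead of the robot, y to its left, z up, the work surface at z = 0. Lengths are in m, angles in degrees, forces in N, time in s.
With the tool pointing down it reaches from about 0.35 to 0.85 m from the base axis. Payload 8.1 kg.
Tool frame: the origin (TCP) lies between the finger pads, 19 mm behind the fingertips; this is the grasp point; z points along the fingers, y is the line along which they close (so a half turn about z gives the same grasp; the last joint's range is limited). The gripper opens to 93 mm and grips with 3 to 60 N. Pads are 15 mm wide; open, the fingers measure 128 mm over their backs; the gripper's body (75 mm by 188 mm) begins 65 mm behind the grasp point.
Start: joints at [-75.883, 7.471, 85.268, -0, 87.261, -4.893], TCP at [0.195, -0.567, 0.237] pointing down, gripper open.
Joint ranges: [-169.43, 169.43], [-51.17, 129.36], [1.28, 143.12], [-76.62, 256.62], [0, 156.53], [-152.29, 152.29]. Speed limits (degrees/s): [136.94, 136.94, 159.86, 180, 180, 180].

## Interface

Orientations are given as [roll, pitch, yaw] about the fixed x, y, z axes, in that order (R = Rz(yaw) Ry(pitch) Rx(roll)).
In Python, from workcell import read_state, eyes, workorder gives the robot as it stands.
- The arm moves only by the tool apply_moves, never from a script. Its argument "steps" is a list of rows, each a list of 7 numbers: the opening, from 0 (shut) to 1 (fully open), then the shift along the tool's x, y, z as a fraction of full scale, then the turn, a rotation vector about the tool's x, y, z as a fraction of full scale. A call has 1 to 12 rows; each row is the pose to reach, as a shift and turn from the pose commanded when the call began, along the tool's axes at that moment, turning the shorter way round; what a row does not reach only later rows make up. Full scale, the value 1, is 20 cm for a shift and 2 pi rad for a turn. A row lasts 1/12 s, in which the tool goes at most 41.7 mm and 7.16 degrees, less where a joint would pass 70% of its speed; a pose out of reach is approached as far as the arm can. A call with a number of a shift or a turn outside -1 to 1 is refused whole. A call with a gripper value outside its range is refused whole. The fingers move at their own pace and stop on an object; "newtons" is the grip in N (left out, the last holds). Time passes only in rows, so rows that repeat a pose let the fingers close. It gives the time, the measured TCP pose, the force, the opening and the grip force at its end, in the units of the state.
- read_state(): the state, without advancing time (a new reading comes with each control period).
- eyes.camera(name): name is "scene" or "top" or "wrist"; returns a dict with "frame" (480x640x3 uint8, red, green, blue), "depth" (480x640 float32, m along the optical axis (not along the pixel's ray), 0 where there is no reading), "vertical_fov" (degrees; the focal length in pixels is half the picture's height over the tangent of half this angle, whatever the lens; pixels are square), "cx", "cy" (the principal point, pixels), "rvec" (rotation vector, rad) and "tvec" (3), from world to camera coordinates, as OpenCV has them. Camera axes: x right, y down, z forward; pixel columns grow to the right and rows downward; lengths in m; the calibration is good to about 2 mm. A picture is of the moment at which its call begins.
- workorder.job_done(): hands the job in; it is judged then, once.
Trained networks look in the newest picture that a camera, given by its name, has taken for a name from the list of things; names that differ only in an ending like _2 or _b are one class to them, and where a whole thing is asked for, a point or a joint stands for the part that bears it (a point fixed in the world has none). Each returns a list of dicts, best first, with "score" (0 to 1); they miss things now and then, are a little off and sometimes report something else, mostly with a low value. They report only what shows in the picture. A call takes as long as a camera call. They do not tell look-alikes from the thing itself.
- eyes.look_for(camera, target): "point" ([column, row] in pixels, amid what is visible of it).
The state is a dict: "t": time; "qpos": joint angles; "dq": joint speeds; "effort": joint torques, N m; "tcp_pos": TCP position; "eef_rot": TCP orientation; "wrist_force": force on the tool from outside, world axes, zero at the start; "moment": the same for the moment, N m; "gripper_width": finger opening in m; "gripper_force": force on a finger pad.
Only numpy, scipy, OpenCV 4.12 (cv2) and the standard library are available. Lean on these libraries where they do the work, as an engineer would, in place of code of your own. Each camera call takes 0.05 s, during which the arm holds its last target. There are 200 camera calls.

## Working session

There is one attempt and no reset: what is moved stays moved. The work goes in short steps, Python scripts to look and compute and a tool call to move; the robot and the scene stay as the last step left them, time stands still between calls to the robot, and variables do not carry over. Pictures are saved under pics/ and viewed, at most 10 in all, crops included, and the job is handed in when it is done.

Besides the shell and the picture viewer there is one more tool, called after "Request:" as name([rows], argument=value, ...), one row to a line, values as JSON. apply_moves: Moves the arm, as the interface text tells. Its arguments: {"type":"object","properties":{"steps":{"type":"array","items":{"type":"array","items":{"type":"number"}}},"newtons":{"type":"number"}},"required":["steps"]}

```bash
mkdir -p pics; cat > h.py <<'E'
import numpy as np, cv2
from workcell import read_state, eyes, workorder
from scipy.spatial.transform import Rotation as R
def cam(n):
    c=eyes.camera(n); c['f']=240/np.tan(np.radians(c['vertical_fov'])/2)
    c['R']=cv2.Rodrigues(np.array(c['rvec'],float))[0]; c['t']=np.array(c['tvec'],float).ravel(); return c
def cloud(c):
    d=c['depth']; v,u=np.mgrid[0:480,0:640]
    p=np.stack([(u-c['cx'])/c['f']*d,(v-c['cy'])/c['f']*d,d],-1)
    return (p-c['t'])@c['R']
def save(c,n): cv2.imwrite('pics/'+n,c['frame'][:,:,::-1])
def proj(c,P):
    q=np.atleast_2d(P)@c['R'].T+c['t']; return q[:,:2]/q[:,2:]*c['f']+[c['cx'],c['cy']]
def tool():
    s=read_state(); return s, np.array(s['tcp_pos'])
E
python3 - <<'E'
from h import *
for n in ['top','scene']:
    c=cam(n); save(c,n+'1.png'); P=cloud(c)
    print(n,c['t'],(-c['R'].T@c['t']).round(3),c['f'])
    for k in ['pot','turntable','gauge','fixed_jaw','pad','jaw_handle','lever_knob','pointer_tip','blue_cup','red_pot','green_bowl','brown_pot','brush','tape_roll','saucer']:
        print(k,[(np.round(r['point']).tolist(),round(r['score'],2),P[int(r['point'][1]),int(r['point'][0])].round(3).tolist()) for r in eyes.look_for(n,k)[:3]])
s=read_state();print(s['tcp_pos'],s['eef_rot'],s['t'])
E
```

```text
top [-0.11734227  0.50707883  1.7089897 ] [ 0.362 -0.069  1.748] 569.7790182792862
pot [([166.0, 338.0], 0.85, [0.225, 0.331, 0.024]), ([159.0, 252.0], 0.77, [0.476, 0.356, 0.056]), ([352.0, 234.0], 0.26, [0.55, -0.215, 0.017])]
turntable [([166.0, 267.0], 0.91, [0.435, 0.34, 0.044]), ([461.0, 269.0], 0.24, [0.456, -0.557, 0.004])]
gauge [([352.0, 233.0], 0.9, [0.556, -0.218, 0.02])]
fixed_jaw [([282.0, 219.0], 0.72, [0.362, -0.069, 1.748])]
pad [([341.0, 213.0], 0.59, [0.606, -0.176, 0.069])]
jaw_handle [([345.0, 218.0], 0.72, [0.591, -0.191, 0.077])]
lever_knob [([241.0, 149.0], 0.73, [0.808, 0.131, 0.013]), ([352.0, 247.0], 0.71, [0.513, -0.216, 0.017])]
pointer_tip []
blue_cup [([242.0, 294.0], 0.63, [0.358, 0.112, 0.005])]
red_pot [([237.0, 150.0], 0.62, [0.8, 0.143, 0.018]), ([452.0, 213.0], 0.27, [0.626, -0.529, 0.004])]
green_bowl [([363.0, 156.0], 0.86, [0.797, -0.248, 0.004])]
brown_pot [([460.0, 270.0], 0.85, [0.45, -0.554, 0.007]), ([244.0, 296.0], 0.69, [0.355, 0.105, 0.014])]
brush [([418.0, 310.0], 0.69, [0.325, -0.419, 0.022]), ([366.0, 280.0], 0.41, [0.414, -0.264, 0
[... 829 characters left out ...]
ob [([282.0, 220.0], 0.74, [0.474, -0.205, 0.046])]
pointer_tip [([285.0, 221.0], 0.65, [0.468, -0.199, 0.044]), ([304.0, 368.0], 0.62, [0.781, 0.117, 0.022])]
blue_cup [([401.0, 252.0], 0.59, [0.385, 0.115, 0.062])]
red_pot [([306.0, 370.0], 0.98, [0.777, 0.119, 0.016])]
green_bowl [([189.0, 285.0], 0.92, [0.771, -0.268, 0.012])]
brown_pot [([203.0, 164.0], 0.93, [0.422, -0.563, 0.019])]
brush [([261.0, 167.0], 0.62, [0.322, -0.417, 0.021]), ([271.0, 245.0], 0.48, [0.542, -0.188, 0.016])]
tape_roll [([400.0, 389.0], 0.84, [0.68, 0.307, -0.004])]
saucer [([163.0, 206.0], 0.84, [0.608, -0.546, 0.001])]
[ 0.19546903 -0.56726016  0.2374238 ] [-1.79998018e+02  1.40465833e-03  1.90125257e+01] 1.6
```

View pictures.

View pics/top1.png

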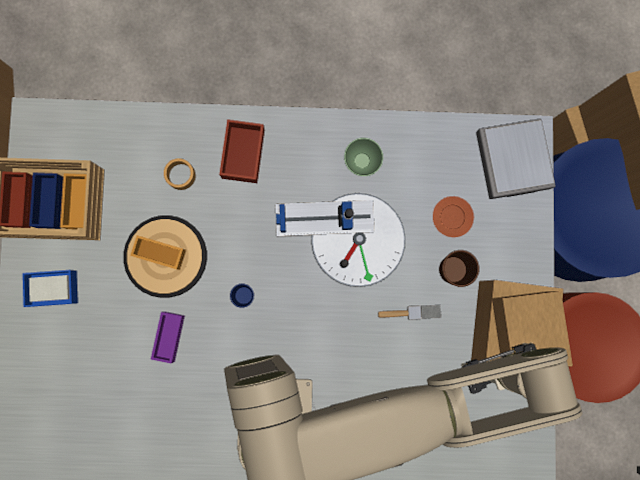

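View pics/scene1.png

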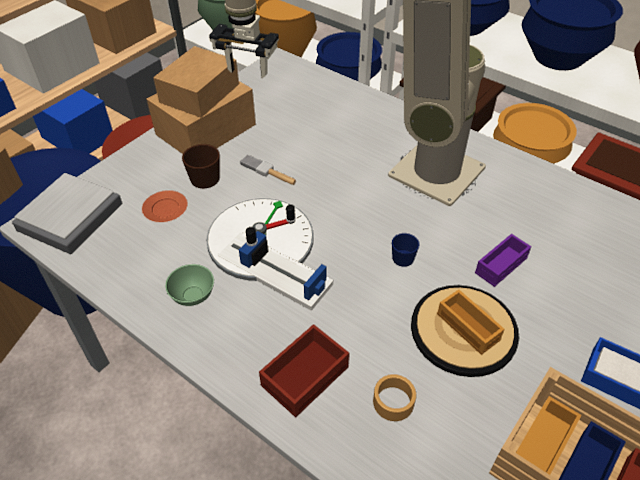

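```bash
cat > m.py <<'E'
from h import *
import sys
def ray(c,uv,z):
    uv=np.atleast_2d(uv).astype(float)
    d=np.c_[(uv-[c['cx'],c['cy']])/c['f'],np.ones(len(uv))]@c['R']; o=-c['R'].T@c['t']
    return o+d*((z-o[2])/d[:,2])[:,None]
def hsv(c): return cv2.cvtColor(c['frame'],cv2.COLOR_RGB2HSV)
def comp(m):
    n,l,s,ce=cv2.connectedComponentsWithStats(m.astype(np.uint8)); return l,s,ce
E
python3 - <<'E'
from m import *
for n in ['top','scene']:
    c=cam(n); P=cloud(c); H=hsv(c); h,s,v=[H[...,i].astype(int) for i in range(3)]
    X,Y,Z=P[...,0],P[...,1],P[...,2]
    V,U=np.mgrid[0:480,0:640]
    print(n)
    # pot
    m=(Z>.082)&(Z<.1)&(np.hypot(X-.46,Y-.35)<.13)
    q=np.c_[X[m],Y[m]].astype(np.float32); print('pot rim',len(q),cv2.minAreaRect(q), np.median(Z[m]))
    m=(s>140)&(np.hypot(X-.46,Y-.35)<.11)&(h<25)&(v>50)
    # turntable ring
    # blue jaws top
    near=(np.hypot(X-.6,Y+.1)<.22)|(np.hypot(ray(c,np.c_[U.ravel(),V.ravel()],.05)[:,0]-.58,ray(c,np.c_[U.ravel(),V.ravel()],.05)[:,1]+.1)<.22).reshape(480,640)
    def show(nm,m,z):
        l,st,ce=comp(m&near)
        for i in range(1,len(st)):
            if st[i,4]>8: 
                uv=np.c_[U[l==i],V[l==i]]; w=ray(c,uv,z); print(nm,st[i,4],ce[i].round(1),w.mean(0).round(4)[:2],cv2.minAreaRect(w[:,:2].astype(np.float32)))
    show('blue',(h>100)&(h<125)&(s>120),.075)
    show('green',(h>45)&(h<75)&(s>120),.023)
    show('red',((h<6)|(h>174))&(s>150),.045)
    show('black',(v<45),.085)
    if n=='top':
        show('white',(v>215)&(s<25),.018)
    mm=(Z>.012)&(Z<.03)&near&(s<40); print('flat',mm.sum(),cv2.minAreaRect(np.c_[X[mm],Y[mm]].astype(np.float32)))
    cv2.imwrite(f'pics/z_{n}.png',cv2.resize(c['frame'][180:300,260:420,::-1] if n=='top' else c['frame'][190:310,195:355,::-1],None,fx=5,fy=5,interpolation=cv2.INTER_CUBIC))
E
```

```text
top
pot rim 343 ((0.4740428030490875, 0.35360294580459595), (0.14152128994464874, 0.0619184672832489), 75.15168762207031) 0.0919043284980887
blue 86 [345.4 206.2] [ 0.6264 -0.1917] ((0.6210577487945557, -0.19352656602859497), (0.036146026104688644, 0.029750432819128036), 1.3303263187408447)
blue 155 [281.1 217.9] [ 0.5855 -0.0022] ((0.5867761969566345, 0.0011607510969042778), (0.08045633882284164, 0.023634975776076317), 1.8159098625183105)
blue 108 [346.5 223.7] [ 0.5742 -0.196 ] ((0.5762277245521545, -0.19749845564365387), (0.03578190132975578, 0.029681293293833733), 1.3216723203659058)
green 37 [363.5 258.9] [ 0.4747 -0.2543] ((0.4758949279785156, -0.25409263372421265), (0.08473942428827286, 0.0036991718225181103), 15.213862419128418)
red 22 [254.3 179.6] [0.7037 0.0836] ((0.7080446481704712, 0.08488992601633072), (0.016589049249887466, 0.022767754271626472), 80.90119171142578)
red 66 [350.5 251.8] [ 0.4935 -0.2122] ((0.49388831853866577, -0.21236281096935272), (0.010482280515134335, 0.05535857006907463), 59.37066650390625)
black 9 [253.9 181. ] [0.6916 0.0812] ((0.6915274262428284
[... 2302 characters left out ...]
33.3] [0.7087 0.0833] ((0.7095931768417358, 0.08562885224819183), (0.04657920449972153, 0.029748762026429176), 57.212215423583984)
black 104 [290.  212.2] [ 0.4673 -0.1806] ((0.4668676257133484, -0.1812894344329834), (0.05303678661584854, 0.019301343709230423), 43.441871643066406)
black 139 [250.7 235.1] [ 0.5921 -0.2079] ((0.5930284857749939, -0.2074466198682785), (0.05276442691683769, 0.023118820041418076), 42.377227783203125)
black 234 [259.  252.3] [ 0.6225 -0.1524] ((0.6177034378051758, -0.15339615941047668), (0.09192372858524323, 0.031355902552604675), 9.865354537963867)
flat 5809 ((0.5618561506271362, -0.18126168847084045), (0.3790074586868286, 0.3271470069885254), 41.308860778808594)
```

View pics/z_top.png

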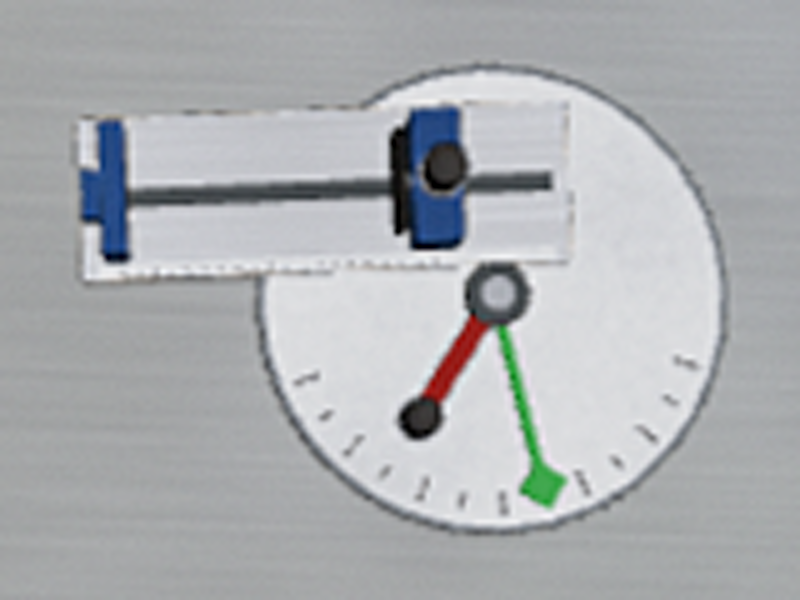

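```bash
python3 - <<'E'
from m import *
c=cam('top')
r=lambda p,z: ray(c,np.array(p,float)/5+[260,180]-.4,z)[:,:2]
b=r([(78,118),(83,281),(570,263),(568,101)],.02);print('bed',b.round(4).tolist())
g=[(-50,100),(50,100)]
# gauge pts: corners (+x,+100),(-x,+100),(-x,-200),(+x,-200)
src=np.r_[[[.05,.1],[-.05,.1],[-.05,-.2],[.05,-.2]],[[.04,.07],[-.04,.07]],[[-.07,-.15]]]
dst=np.r_[b,r([(124,120),(129,258)],.075),r([(493,299)],.018)]
ms,md=src.mean(0),dst.mean(0);U,S,V=np.linalg.svd((dst-md).T@(src-ms));Rm=U@V;t=md-Rm@ms
print('gauge',t,np.degrees(np.arctan2(Rm[1,0],Rm[0,0])),'\nres',((src@Rm.T+t-dst)*1000).round(1).tolist())
G=lambda x,y:(Rm@[x,y]+t).round(4)
piv=G(-.07,-.15);print('pivot',piv)
tip=r([(548,508)],.024)[0];dia=r([(543,486)],.024)[0];kn=r([(419,419)],.092)[0];pd=r([(395,180)],.071)[0];hd=r([(445,163)],.12)[0]
g=lambda p:(Rm.T@(p-t)).round(4)
for n,p in dict(tip=tip,dia=dia,knob=kn,pad=pd,handle=hd).items():
    q=g(p);e=q-[-.07,-.15];print(n,p.round(4),'gauge',q,'dist',np.hypot(*e).round(4),'ang',np.arctan2(-e[1],-e[0]).round(3))
s=c['depth'];P=cloud(c)
E
```

```text
bed [[0.6377, 0.0195], [0.5376, 0.0132], [0.5574, -0.2838], [0.6575, -0.2807]]
gauge [ 0.59358833 -0.08305142] 3.877587060090138 
res [[-1.0, 0.6], [-0.7, 0.2], [-0.2, -2.2], [-0.5, 1.5], [0.2, 0.0], [2.5, 0.2], [-0.3, -0.2]]
pivot [ 0.5339 -0.2374]
tip [ 0.4074 -0.2727] gauge [-0.1986 -0.1766] dist 0.1313 ang 0.204
dia [ 0.4206 -0.2694] gauge [-0.1852 -0.1742] dist 0.1177 ang 0.207
knob [ 0.4553 -0.1883] gauge [-0.1451 -0.0957] dist 0.0927 ang -0.626
pad [ 0.5982 -0.1723] gauge [-0.0014 -0.0894] dist 0.0915 ang -2.418
handle [ 0.6021 -0.1979] gauge [ 0.0007 -0.1152] dist 0.0788 ang -2.684
```

```bash
cat > plan.py <<'E'
from h import *
def plan(wps, s=None):
    """wps: list of (x,y,z,yaw); prints row fractions for successive calls; warns beyond 1"""
    s=s or read_state(); p=np.array(s['tcp_pos']); r=R.from_euler('xyz',s['eef_rot'],degrees=True)
    print('t',round(s['t'],2),p.round(4),np.round(s['eef_rot'],2),'F',np.round(s['wrist_force'],1),'w',round(s['gripper_width'],4))
    for w in wps:
        q=np.array(w[:3]); r2=R.from_euler('xyz',[180,0,w[3]],degrees=True)
        d=r.inv().apply(q-p)/.2; rv=(r.inv()*r2).as_rotvec()/(2*np.pi)
        n=int(np.ceil(max(np.linalg.norm(q-p)/.0417,np.linalg.norm(rv)*360/7.16)))
        print(w,d.round(4),rv.round(4),'rows',n,'TOO FAR' if abs(d).max()>1 else ''); p,r=q,r2
if __name__=='__main__':
    import sys; plan(eval(sys.argv[1]))
E
python3 plan.py "[(.32,-.4,.24,50),(.43,-.25,.24,75),(.5,-.06,.24,75),(.5,.13,.24,75),(.4735,.3145,.18,75.15),(.4735,.3545,.1,75.15)]"
```

```text
t 1.75 [ 0.1955 -0.5673  0.2374] [-180.     -0.     19.01] F [0.6 0.2 0.3] w 0.093
(0.32, -0.4, 0.24, 50) [ 0.8611 -0.5878 -0.0128] [-0.     -0.     -0.0861] rows 6 
(0.43, -0.25, 0.24, 75) [ 0.9281 -0.0608 -0.    ] [ 0.      0.     -0.0694] rows 5 
(0.5, -0.06, 0.24, 75) [1.0082 0.0922 0.    ] [0. 0. 0.] rows 5 TOO FAR
(0.5, 0.13, 0.24, 75) [ 0.9176 -0.2459 -0.    ] [0. 0. 0.] rows 5 
(0.4735, 0.3145, 0.18, 75.15) [ 0.8568 -0.3667  0.3   ] [ 0.      0.     -0.0004] rows 5 
(0.4735, 0.3545, 0.1, 75.15) [ 0.1933 -0.0513  0.4   ] [0. 0. 0.] rows 3
```

Request:
apply_moves([
  [1, 0.86, -0.59, -0.01, 0, 0, -0.086],
  [1, 0.86, -0.59, -0.01, 0, 0, -0.086],
  [1, 0.86, -0.59, -0.01, 0, 0, -0.086],
  [1, 0.86, -0.59, -0.01, 0, 0, -0.086],
  [1, 0.86, -0.59, -0.01, 0, 0, -0.086],
  [1, 0.86, -0.59, -0.01, 0, 0, -0.086],
  [1, 0.86, -0.59, -0.01, 0, 0, -0.086],
])

```text
t: 2.33
tcp_pos: [0.321, -0.3983, 0.2398]
eef_rot: [180.0, 0.0, 50.2]
wrist_force: [-0.9, 0.1, 0.5]
gripper_width: 0.0928
gripper_force: 0.0
```

Request:
apply_moves([
  [1, 0.93, -0.06, 0, 0, 0, -0.069],
  [1, 0.93, -0.06, 0, 0, 0, -0.069],
  [1, 0.93, -0.06, 0, 0, 0, -0.069],
  [1, 0.93, -0.06, 0, 0, 0, -0.069],
  [1, 0.93, -0.06, 0, 0, 0, -0.069],
  [1, 0.93, -0.06, 0, 0, 0, -0.069],
])

```text
t: 2.83
tcp_pos: [0.4317, -0.2478, 0.2395]
eef_rot: [180.0, -0.0, 74.9]
wrist_force: [0.1, -0.5, -0.9]
gripper_width: 0.0931
gripper_force: 0.0
```

Request:
apply_moves([
  [1, 1, 0.09, 0, 0, 0, 0],
  [1, 1, 0.09, 0, 0, 0, 0],
  [1, 1, 0.09, 0, 0, 0, 0],
  [1, 1, 0.09, 0, 0, 0, 0],
  [1, 1, 0.09, 0, 0, 0, 0],
  [1, 1, 0.09, 0, 0, 0, 0],
])

```text
t: 3.33
tcp_pos: [0.5013, -0.0582, 0.2395]
eef_rot: [180.0, -0.1, 74.9]
wrist_force: [0.8, 0.1, -0.0]
gripper_width: 0.0931
gripper_force: 0.0
```

Request:
apply_moves([
  [1, 0.92, -0.25, 0, 0, 0, 0],
  [1, 0.92, -0.25, 0, 0, 0, 0],
  [1, 0.92, -0.25, 0, 0, 0, 0],
  [1, 0.92, -0.25, 0, 0, 0, 0],
  [1, 0.92, -0.25, 0, 0, 0, 0],
  [1, 0.92, -0.25, 0, 0, 0, 0],
])

```text
t: 3.83
tcp_pos: [0.5002, 0.1315, 0.2394]
eef_rot: [-180.0, -0.1, 74.9]
wrist_force: [-0.2, -0.1, -0.5]
gripper_width: 0.093
gripper_force: 0.0
```

Request:
apply_moves([
  [1, 0.86, -0.37, 0.15, 0, 0, 0],
  [1, 0.86, -0.37, 0.15, 0, 0, 0],
  [1, 0.86, -0.37, 0.15, 0, 0, 0],
  [1, 0.86, -0.37, 0.15, 0, 0, 0],
  [1, 0.86, -0.37, 0.15, 0, 0, 0],
  [1, 0.86, -0.37, 0.15, 0, 0, 0],
])

```text
t: 4.33
tcp_pos: [0.4733, 0.3163, 0.2079]
eef_rot: [-179.9, 0.0, 74.9]
wrist_force: [0.6, 0.0, 0.8]
gripper_width: 0.0929
gripper_force: 0.0
```

```bash
python3 - <<'E'
from m import *
from plan import plan
c=cam('wrist'); P=cloud(c); X,Y,Z=P[...,0],P[...,1],P[...,2]
m=(Z>.082)&(Z<.1)&(np.hypot(X-.4735,Y-.3545)<.09)
print(m.sum(),cv2.minAreaRect(np.c_[X[m],Y[m]].astype(np.float32)),np.median(Z[m]) if m.any() else 0)
plan([(.4735,.3545,.11,75.15),(.4735,.3545,.072,75.15)])
E
```

```text
6186 ((0.4745120108127594, 0.3535626530647278), (0.1403185874223709, 0.06224502995610237), 75.0751724243164) 0.09057869138248212
t 4.38 [0.474  0.3144 0.2084] [-1.7996e+02  9.0000e-02  7.4850e+01] F [-0.  -1.3 -0.3] w 0.0931
(0.4735, 0.3545, 0.11, 75.15) [ 0.1937 -0.0546  0.4918] [-0.0001  0.0003 -0.0008] rows 3 
(0.4735, 0.3545, 0.072, 75.15) [ 0.   -0.    0.19] [0. 0. 0.] rows 1
```

Request:
apply_moves([
  [1, 0.1, -0.03, 0.2, 0, 0, 0],
  [1, 0.19, -0.05, 0.4, 0, 0, 0],
  [1, 0.19, -0.05, 0.5, 0, 0, 0],
  [1, 0.19, -0.05, 0.6, 0, 0, 0],
  [1, 0.19, -0.05, 0.68, 0, 0, 0],
  [1, 0.19, -0.05, 0.68, 0, 0, 0],
  [0, 0.19, -0.05, 0.68, 0, 0, 0],
  [0, 0.19, -0.05, 0.68, 0, 0, 0],
  [0, 0.19, -0.05, 0.68, 0, 0, 0],
  [0, 0.19, -0.05, 0.68, 0, 0, 0],
  [0, 0.19, -0.05, 0.68, 0, 0, 0],
  [0, 0.19, -0.05, 0.68, 0, 0, 0],
], newtons=25)

```text
t: 5.38
tcp_pos: [0.4741, 0.3546, 0.0748]
eef_rot: [180.0, -0.1, 74.8]
wrist_force: [-2.8, -0.3, 7.3]
gripper_width: 0.0618
gripper_force: 25.0
```

```bash
python3 plan.py "[]"
```

```text
t 5.38 [0.4741 0.3546 0.0748] [ 1.7997e+02 -7.0000e-02  7.4820e+01] F [-2.8 -0.3  7.3] w 0.0618
```

Request:
apply_moves([
  [0, 0, 0, -0.1, 0, 0, 0],
  [0, 0, 0, -0.25, 0, 0, 0],
  [0, 0, 0, -0.45, 0, 0, 0],
  [0, 0, 0, -0.65, 0, 0, 0],
  [0, 0, 0, -0.7, 0, 0, 0],
  [0, 0, 0, -0.7, 0, 0, 0],
])

```text
t: 5.88
tcp_pos: [0.4758, 0.3555, 0.2181]
eef_rot: [179.7, -0.3, 74.8]
wrist_force: [0.4, -0.4, -3.6]
gripper_width: 0.0619
gripper_force: 25.0
```

```bash
python3 - <<'E'
from m import *
from plan import plan
c=cam('wrist'); P=cloud(c); X,Y,Z=P[...,0],P[...,1],P[...,2]
s=read_state();x,y,z=s['tcp_pos']
m=(Z>z-.01)&(Z<z+.04)&(np.hypot(X-x,Y-y)<.09)
print(m.sum(),cv2.minAreaRect(np.c_[X[m],Y[m]].astype(np.float32)),np.median(Z[m]) if m.any() else 0)
plan([(.51,.18,.215,84),(.56,.0,.215,93.9),(.5941,-.0910,.2,93.9),(.5941,-.0910,.09,93.9)])
E
```

```text
26550 ((0.4776371717453003, 0.35742273926734924), (0.13561484217643738, 0.09527075290679932), 75.21870422363281) 0.23363580299724152
t 5.93 [0.4744 0.3546 0.2144] [ 1.7988e+02 -1.2000e-01  7.4820e+01] F [ 0.   0.2 -5.3] w 0.0618
(0.51, 0.18, 0.215, 84) [-0.7959  0.4002 -0.0038] [ 0.0003 -0.0003 -0.0255] rows 5 
(0.56, 0.0, 0.215, 93.9) [-0.8689  0.3427  0.    ] [-0.      0.     -0.0275] rows 5 
(0.5941, -0.091, 0.2, 93.9) [-0.4655  0.1392  0.075 ] [0. 0. 0.] rows 3 
(0.5941, -0.091, 0.09, 93.9) [ 0.   -0.    0.55] [0. 0. 0.] rows 3
```

Request:
apply_moves([
  [0, -0.15, 0.08, 0, 0, 0, -0.01],
  [0, -0.35, 0.18, 0, 0, 0, -0.025],
  [0, -0.55, 0.28, 0, 0, 0, -0.025],
  [0, -0.7, 0.35, 0, 0, 0, -0.025],
  [0, -0.8, 0.4, 0, 0, 0, -0.0255],
  [0, -0.8, 0.4, 0, 0, 0, -0.0255],
])

```text
t: 6.43
tcp_pos: [0.508, 0.1738, 0.2092]
eef_rot: [-179.7, 0.2, 83.8]
wrist_force: [0.2, -0.8, -4.4]
gripper_width: 0.0619
gripper_force: 25.0
```

Request:
apply_moves([
  [0, -0.15, 0.06, 0, 0, 0, -0.01],
  [0, -0.35, 0.14, 0, 0, 0, -0.0275],
  [0, -0.55, 0.22, 0, 0, 0, -0.0275],
  [0, -0.75, 0.3, 0, 0, 0, -0.0275],
  [0, -0.87, 0.34, 0, 0, 0, -0.0275],
  [0, -0.87, 0.34, 0, 0, 0, -0.0275],
])

```text
t: 6.93
tcp_pos: [0.5577, -0.0065, 0.2096]
eef_rot: [-179.7, 0.1, 93.6]
wrist_force: [-0.1, 1.2, -4.4]
gripper_width: 0.0616
gripper_force: 25.0
```

```bash
python3 - <<'E'
from m import *
from plan import plan
c=cam('wrist'); P=cloud(c); X,Y,Z=P[...,0],P[...,1],P[...,2]
s=read_state();x,y,z=s['tcp_pos'];save(c,'w1.png')
m=(Z>z+.008)&(Z<z+.024)&(np.hypot(X-x,Y-y)<.078)
q=np.c_[X[m],Y[m]]
a=np.radians(s['eef_rot'][2]);l=(q-[x,y])@np.array([[np.cos(a)],[np.sin(a)]]);print('rim ext along tool x',np.percentile(l,[0,.5,99.5,100]),np.median(Z[m])-z)
plan([(.5941,-.0910,.2,93.9),(.5941,-.0910,.09,93.9)])
E
```

```text
rim ext along tool x [-0.06344713 -0.05579176  0.06651686  0.06666997] 0.015848687745995405
t 6.98 [ 0.5572 -0.0039  0.2096] [-1.7969e+02 -2.0000e-02  9.3660e+01] F [-0.1  0.9 -4.5] w 0.062
(0.5941, -0.091, 0.2, 93.9) [-0.4466  0.1564  0.047 ] [-0.0009 -0.0001 -0.0007] rows 3 
(0.5941, -0.091, 0.09, 93.9) [ 0.   -0.    0.55] [0. 0. 0.] rows 3
```

View pics/w1.png

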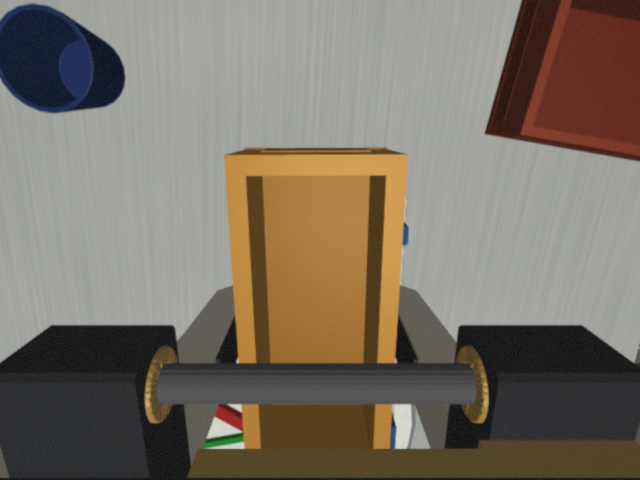

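Request:
apply_moves([
  [0, -0.15, 0.05, 0, 0, 0, 0],
  [0, -0.32, 0.11, 0.02, 0, 0, 0],
  [0, -0.43, 0.157, 0.05, 0, 0, -0.0007],
  [0, -0.43, 0.157, 0.15, 0, 0, -0.0007],
  [0, -0.43, 0.157, 0.3, 0, 0, -0.0007],
  [0, -0.43, 0.157, 0.45, 0, 0, -0.0007],
  [0, -0.43, 0.157, 0.57, 0, 0, -0.0007],
  [0, -0.43, 0.157, 0.57, 0, 0, -0.0007],
])

```text
t: 7.65
tcp_pos: [0.5904, -0.0834, 0.0902]
eef_rot: [-179.3, -0.2, 94.2]
wrist_force: [-0.8, -4.0, -6.8]
gripper_width: 0.0618
gripper_force: 25.0
```

```bash
python3 - <<'E'
from m import *
from plan import plan
plan([(.5939,-.0880,.061,93.9)])
c=cam('scene'); cv2.imwrite('pics/s2.png',cv2.resize(c['frame'][160:310,180:380,::-1],None,fx=4,fy=4,interpolation=cv2.INTER_CUBIC))
c=cam('wrist'); P=cloud(c); X,Y,Z=P[...,0],P[...,1],P[...,2]
s=read_state();x,y,z=s['tcp_pos']
a=np.radians(3.88);gx=(X-.5936)*np.cos(a)+(Y+.0831)*np.sin(a);gy=-(X-.5936)*np.sin(a)+(Y+.0831)*np.cos(a)
m=(abs(gx)<.025)&(gy>.04)&(gy<.12)&(Z>.05)&(Z<.12)
H=hsv(c);bl=(H[...,0]>100)&(H[...,0]<125)&(H[...,1]>120)
for n,k in [('pot',m&~bl&(H[...,1]>100)),('blue',m&bl)]:
    if k.any(): print(n,k.sum(),np.percentile(gy[k],[1,50,99]).round(4),np.percentile(Z[k],[1,50,99]).round(4))
m=(gx>-.05)&(gx<.05)&(gy>0)&(gy<.06)&(Z>.04)&(H[...,1]>100)&~bl
print('pot gx',np.percentile(gx[m],[1,50,99]).round(4))
E
```

```text
t 7.65 [ 0.5904 -0.0834  0.0902] [-1.7931e+02 -1.5000e-01  9.4170e+01] F [-0.8 -4.  -6.8] w 0.0618
(0.5939, -0.088, 0.061, 93.9) [-0.0246  0.0176  0.1457] [-0.0019 -0.0004  0.0008] rows 1 
pot 9043 [0.0404 0.0559 0.0695] [0.0674 0.0895 0.11  ]
blue 4860 [0.07   0.0781 0.0945] [0.0501 0.0745 0.0762]
pot gx [-0.0325  0.0056  0.0482]
```

View pics/s2.png

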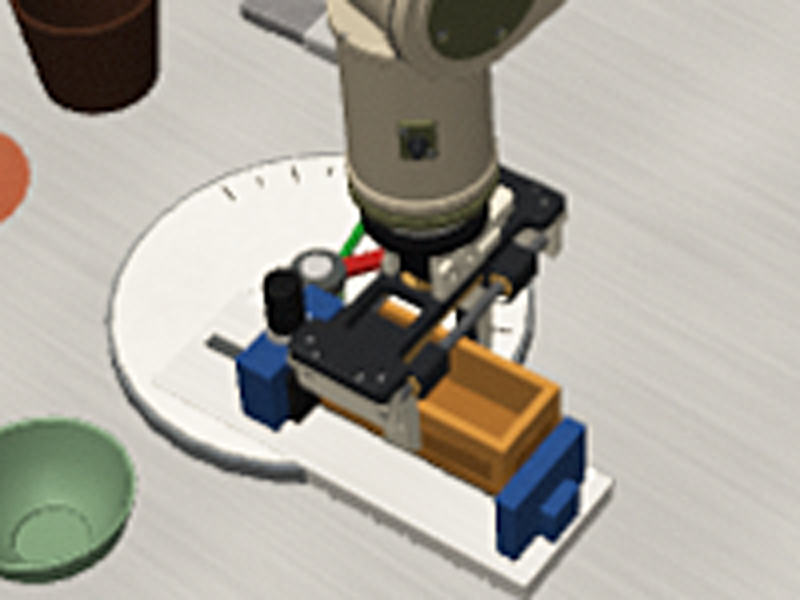

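Request:
apply_moves([
  [0, -0.03, 0.018, 0, -0.002, 0, 0.001],
  [0, -0.03, 0.018, 0, -0.002, 0, 0.001],
  [0, -0.03, 0.018, 0.03, -0.002, 0, 0.001],
  [0, -0.03, 0.018, 0.06, -0.002, 0, 0.001],
  [0, -0.03, 0.018, 0.09, -0.002, 0, 0.001],
  [0, -0.03, 0.018, 0.09, -0.002, 0, 0.001],
])

```text
t: 8.25
tcp_pos: [0.5985, -0.0904, 0.0795]
eef_rot: [179.4, -0.1, 93.8]
wrist_force: [-0.6, 0.2, -4.5]
gripper_width: 0.0619
gripper_force: 25.0
```

```bash
python3 - <<'E'
from m import *
from plan import plan
c=cam('wrist'); P=cloud(c); X,Y,Z=P[...,0],P[...,1],P[...,2]
plan([(.5939,-.0880,.061,93.9)])
a=np.radians(3.88);gx=(X-.5936)*np.cos(a)+(Y+.0831)*np.sin(a);gy=-(X-.5936)*np.sin(a)+(Y+.0831)*np.cos(a)
H=hsv(c);bl=(H[...,0]>100)&(H[...,0]<125)&(H[...,1]>120);oc=(H[...,0]>8)&(H[...,0]<25)&(H[...,1]>120)
rim=oc&(abs(gx)<.02)&(gy>.04)&(Z>.06)
print('pot end',np.percentile(gy[rim],[50,90,99,99.8]).round(4),'z',np.percentile(Z[rim],[50,99]).round(4))
k=bl&(abs(gx)<.03)&(Z>.072)&(gy>.04);print('jaw top',np.percentile(gy[k],[0.5,2,50]).round(4))
m=oc&(gy>.03)&(gy<.06)&(Z>.07)
print('gx',np.percentile(gx[m],[1,99]).round(4))
E
```

```text
t 8.3 [ 0.5987 -0.0905  0.0801] [ 1.7941e+02 -5.0000e-02  9.3780e+01] F [-0.1  0.6 -4.2] w 0.0616
(0.5939, -0.088, 0.061, 93.9) [ 0.0139 -0.024   0.0953] [ 0.0017 -0.0001 -0.0003] rows 1 
pot end [0.0583 0.0618 0.069  0.069 ] z [0.0952 0.2265]
jaw top [0.069  0.0698 0.0773]
gx [-0.0252  0.0357]
```

Request:
apply_moves([
  [0, 0, -0.024, 0.02, 0.001, 0, 0],
  [0, 0, -0.024, 0.04, 0.001, 0, 0],
  [0, 0, -0.024, 0.06, 0.001, 0, 0],
  [0, 0, -0.024, 0.08, 0.001, 0, 0],
  [0, 0, -0.024, 0.1, 0.001, 0, 0],
  [0, 0, -0.024, 0.1, 0.001, 0, 0],
  [0, 0, -0.024, 0.1, 0.001, 0, 0],
])

```text
t: 8.88
tcp_pos: [0.5948, -0.091, 0.0609]
eef_rot: [179.7, -0.0, 93.8]
wrist_force: [0.5, 0.5, -4.2]
gripper_width: 0.0614
gripper_force: 25.0
```

```bash
python3 plan.py "[(.5939,-.0880,.061,93.9)]"
```

```text
t 8.88 [ 0.5948 -0.091   0.0609] [ 1.7969e+02 -2.0000e-02  9.3790e+01] F [ 0.5  0.5 -4.2] w 0.0614
(0.5939, -0.088, 0.061, 93.9) [ 0.0154 -0.0036 -0.0006] [ 0.0009 -0.     -0.0003] rows 1
```

Not yet landed; a little lower.

Request:
apply_moves([
  [0, 0, 0, 0.007, 0, 0, 0],
  [0, 0, 0, 0.014, 0, 0, 0],
  [0, 0, 0, 0.014, 0, 0, 0],
])

```text
t: 9.13
tcp_pos: [0.5956, -0.0912, 0.0599]
eef_rot: [179.6, 0.0, 93.8]
wrist_force: [-3.7, 1.5, 4.2]
gripper_width: 0.0621
gripper_force: 25.0
```

Request:
apply_moves([
  [0.8, 0, 0, 0, 0, 0, 0],
  [0.9, 0, 0, 0, 0, 0, 0],
  [1, 0, 0, 0, 0, 0, 0],
  [1, 0, 0, 0, 0, 0, 0],
  [1, 0, 0, -0.15, 0, 0, 0],
  [1, 0, 0, -0.35, 0, 0, 0],
  [1, 0, 0, -0.55, 0, 0, 0],
  [1, 0, 0, -0.55, 0, 0, 0],
  [1, 0, 0, -0.55, 0, 0, 0],
])

```text
t: 9.88
tcp_pos: [0.597, -0.0918, 0.1729]
eef_rot: [179.2, 0.1, 93.8]
wrist_force: [-0.0, -0.9, -1.1]
gripper_width: 0.0929
gripper_force: 0.0
```

```bash
cat > look.py <<'E'
from m import *
a=np.radians(3.88)
def gauge(P): X,Y=P[...,0]-.5936,P[...,1]+.0831; return X*np.cos(a)+Y*np.sin(a),-X*np.sin(a)+Y*np.cos(a)
def G(x,y): return np.array([.5936+x*np.cos(a)-y*np.sin(a),-.0831+x*np.sin(a)+y*np.cos(a)])
def pot(c):
    P=cloud(c);gx,gy=gauge(P);Z=P[...,2];H=hsv(c)
    oc=(H[...,0]>8)&(H[...,0]<25)&(H[...,1]>110)&(abs(gx)<.06)&(abs(gy)<.1)&(Z>.068)&(Z<.085)
    q=np.c_[gx[oc],gy[oc]].astype(np.float32);print('pot',len(q),cv2.minAreaRect(q),np.median(Z[oc]))
    bl=(H[...,2]<60)&(Z>.105)&(Z<.13)&(abs(gx)<.03)&(abs(gy+.1)<.05)
    if bl.sum()>10: print('handle top',bl.sum(),[(np.percentile(k[bl],[2,98]).mean()).round(4) for k in (gx,gy)],np.median(Z[bl]))
E
python3 - <<'E'
from look import *
from plan import plan
c=cam('wrist');save(c,'w2.png');pot(c)
plan([])
E
```

```text
pot 6081 ((0.002525102347135544, -0.009628288447856903), (0.06151604279875755, 0.14075589179992676), 0.16448111832141876) 0.07563066826131723
handle top 1319 [np.float64(0.0011), np.float64(-0.1156)] 0.11943296133402907
t 9.93 [ 0.5954 -0.0914  0.1701] [1.7947e+02 5.0000e-02 9.3780e+01] F [ 0.5 -0.2 -1.3] w 0.0927
```

View pics/w2.png

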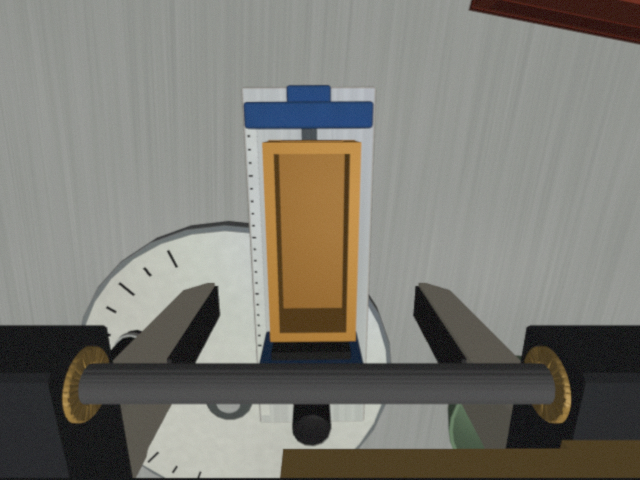

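```bash
python3 - <<'E'
from look import *
from plan import plan
print(G(.0008,-.1155)); plan([(*G(.0008,-.1155),.17,93.88),(*G(.0008,-.1155),.104,93.88)])
E
```

```text
[ 0.60221371 -0.19828114]
t 9.93 [ 0.5954 -0.0914  0.1701] [1.7947e+02 5.0000e-02 9.3780e+01] F [ 0.5 -0.2 -1.3] w 0.0927
(np.float64(0.6022137082194008), np.float64(-0.19828113574153983), 0.17, 93.88) [-0.5353 -0.0014  0.0009] [ 0.0015  0.0001 -0.0003] rows 3 
(np.float64(0.6022137082194008), np.float64(-0.19828113574153983), 0.104, 93.88) [ 0.   -0.    0.33] [0. 0. 0.] rows 2
```

Request:
apply_moves([
  [1, -0.15, 0, 0, 0.001, 0, 0],
  [1, -0.35, 0, 0, 0.001, 0, 0],
  [1, -0.535, -0.001, 0, 0.001, 0, 0],
  [1, -0.535, -0.001, 0, 0.001, 0, 0],
  [1, -0.535, -0.001, 0, 0.001, 0, 0],
  [1, -0.535, -0.001, 0, 0.001, 0, 0],
])

```text
t: 10.43
tcp_pos: [0.6003, -0.1974, 0.1666]
eef_rot: [-179.8, -0.1, 93.7]
wrist_force: [0.1, 0.4, -0.1]
gripper_width: 0.0926
gripper_force: 0.0
```

```bash
python3 - <<'E'
from look import *
from plan import plan
plan([(*G(.0008,-.1155),.17,93.88),(*G(.0008,-.1155),.104,93.88)])
E
```

```text
t 10.43 [ 0.6003 -0.1974  0.1666] [-1.7985e+02 -1.1000e-01  9.3730e+01] F [ 0.1  0.4 -0.1] w 0.0926
(np.float64(0.6022137082194008), np.float64(-0.19828113574153983), 0.17, 93.88) [-0.0052  0.009  -0.0171] [-0.0004 -0.0003 -0.0004] rows 1 
(np.float64(0.6022137082194008), np.float64(-0.19828113574153983), 0.104, 93.88) [ 0.   -0.    0.33] [0. 0. 0.] rows 2
```

Descend and grip gently.

Request:
apply_moves([
  [1, -0.005, 0.009, 0.1, 0, 0, 0],
  [1, -0.005, 0.009, 0.2, 0, 0, 0],
  [1, -0.005, 0.009, 0.3, 0, 0, 0],
  [1, -0.005, 0.009, 0.31, 0, 0, 0],
  [0.4, -0.005, 0.009, 0.31, 0, 0, 0],
  [0.2, -0.005, 0.009, 0.31, 0, 0, 0],
  [0, -0.005, 0.009, 0.31, 0, 0, 0],
  [0, -0.005, 0.009, 0.31, 0, 0, 0],
  [0, -0.005, 0.009, 0.31, 0, 0, 0],
  [0, -0.005, 0.009, 0.31, 0, 0, 0],
], newtons=15)

```text
t: 11.27
tcp_pos: [0.6037, -0.199, 0.1076]
eef_rot: [179.9, 0.0, 93.8]
wrist_force: [-0.7, 0.3, -0.2]
gripper_width: 0.0575
gripper_force: 0.0
```

Request:
apply_moves([
  [0, 0, 0, 0.015, 0, 0, 0],
  [0, 0, 0, 0.015, 0, 0, 0],
  [0, 0, 0, 0.015, 0, 0, 0],
  [0, 0, 0, 0.015, 0, 0, 0],
  [0, 0, 0, 0.015, 0, 0, 0],
  [0, 0, 0, 0.015, 0, 0, 0],
  [0, 0, 0, 0.015, 0, 0, 0],
])

```text
t: 11.85
tcp_pos: [0.6019, -0.1989, 0.1033]
eef_rot: [-179.8, -0.0, 93.8]
wrist_force: [-6.7, -0.4, 3.5]
gripper_width: 0.0258
gripper_force: 15.0
```

Request:
apply_moves([
  [0, 0.01, 0, 0, 0, 0, 0],
  [0, 0.02, 0, 0, 0, 0, 0],
  [0, 0.03, 0, 0, 0, 0, 0],
  [0, 0.04, 0, 0, 0, 0, 0],
  [0, 0.05, 0, 0, 0, 0, 0],
  [0, 0.06, 0, 0, 0, 0, 0],
  [0, 0.07, 0, 0, 0, 0, 0],
  [0, 0.075, 0, 0, 0, 0, 0],
  [0, 0.08, 0, 0, 0, 0, 0],
  [0, 0.08, 0, 0, 0, 0, 0],
])

```text
t: 12.68
tcp_pos: [0.6008, -0.1839, 0.1034]
eef_rot: [-179.8, 0.1, 93.8]
wrist_force: [-6.1, -4.4, 1.1]
gripper_width: 0.026
gripper_force: 15.0
```

```bash
python3 - <<'E'
from look import *
from plan import plan
c=cam('wrist');pot(c)
plan([]);s=read_state();print(gauge(np.array(s['tcp_pos'])))
E
```

```text
pot 10531 ((0.002765549346804619, -0.026276443153619766), (0.06195138394832611, 0.10842443257570267), 0.13307951390743256) 0.0755528269521826
handle top 3900 [np.float64(0.0015), np.float64(-0.101)] 0.1194790281577401
t 12.73 [ 0.6008 -0.1839  0.1033] [-1.7985e+02  6.0000e-02  9.3750e+01] F [-6.4 -5.1  2.2] w 0.0257
(np.float64(0.00038973171178738244), np.float64(-0.10106570911328291))
```

Request:
apply_moves([
  [0, 0.005, 0, 0, 0, 0, 0],
  [0, 0.01, 0, 0, 0, 0, 0],
  [0, 0.015, 0, 0, 0, 0, 0],
  [0, 0.02, 0, 0, 0, 0, 0],
  [0, 0.02, 0, 0, 0, 0, 0],
  [0, 0.02, 0, 0, 0, 0, 0],
])

```text
t: 13.23
tcp_pos: [0.6006, -0.1801, 0.1034]
eef_rot: [-179.8, 0.1, 93.7]
wrist_force: [-6.1, -4.7, 2.1]
gripper_width: 0.026
gripper_force: 15.0
```

```bash
python3 - <<'E'
from look import *
from plan import plan
plan([]);s=read_state();print(gauge(np.array(s['tcp_pos'])))
E
```

```text
t 13.23 [ 0.6006 -0.1801  0.1034] [-1.7985e+02  6.0000e-02  9.3740e+01] F [-6.1 -4.7  2.1] w 0.026
(np.float64(0.00039899823265768936), np.float64(-0.09720869168759334))
```

Request:
apply_moves([
  [0, 0.005, 0, 0, 0, 0, 0],
  [0, 0.01, 0, 0, 0, 0, 0],
  [0, 0.014, 0, 0, 0, 0, 0],
  [0, 0.014, 0, 0, 0, 0, 0],
  [0, 0.014, 0, 0, 0, 0, 0],
  [0, 0.014, 0, 0, 0, 0, 0],
])

```text
t: 13.73
tcp_pos: [0.6004, -0.1773, 0.1034]
eef_rot: [-179.8, 0.1, 93.7]
wrist_force: [-6.1, -4.4, 2.6]
gripper_width: 0.0259
gripper_force: 15.0
```

Request:
apply_moves([
  [0, 0.004, 0, 0, 0, 0, 0],
  [0, 0.008, 0, 0, 0, 0, 0],
  [0, 0.012, 0, 0, 0, 0, 0],
  [0, 0.012, 0, 0, 0, 0, 0],
  [0, 0.012, 0, 0, 0, 0, 0],
])

```text
t: 14.15
tcp_pos: [0.6002, -0.1753, 0.1034]
eef_rot: [-179.8, 0.1, 93.7]
wrist_force: [-6.4, -6.7, 1.5]
gripper_width: 0.0256
gripper_force: 15.0
```

```bash
python3 - <<'E'
from look import *
from plan import plan
plan([]);s=read_state();print(gauge(np.array(s['tcp_pos'])))
for n in ['top','scene']:
    c=cam(n);pot(c)
    if n=='scene':cv2.imwrite('pics/s3.png',cv2.resize(c['frame'][210:310,220:350,::-1],None,fx=6,fy=6,interpolation=cv2.INTER_CUBIC))
E
```

```text
t 14.15 [ 0.6002 -0.1753  0.1034] [-1.7985e+02  1.0000e-01  9.3740e+01] F [-6.4 -6.7  1.5] w 0.0256
(np.float64(0.00037840951569909336), np.float64(-0.092396078006521))
pot 213 ((0.001268206164240837, 0.0016930699348449707), (0.13694308698177338, 0.06102024391293526), 89.33880615234375) 0.07660708978574479
pot 505 ((0.0012237951159477234, -3.375113010406494e-05), (0.06709203124046326, 0.14853350818157196), 0.36915308237075806) 0.07421305796627517
handle top 49 [np.float64(-0.0022), np.float64(-0.0828)] 0.11558922716180611
```

View pics/s3.png

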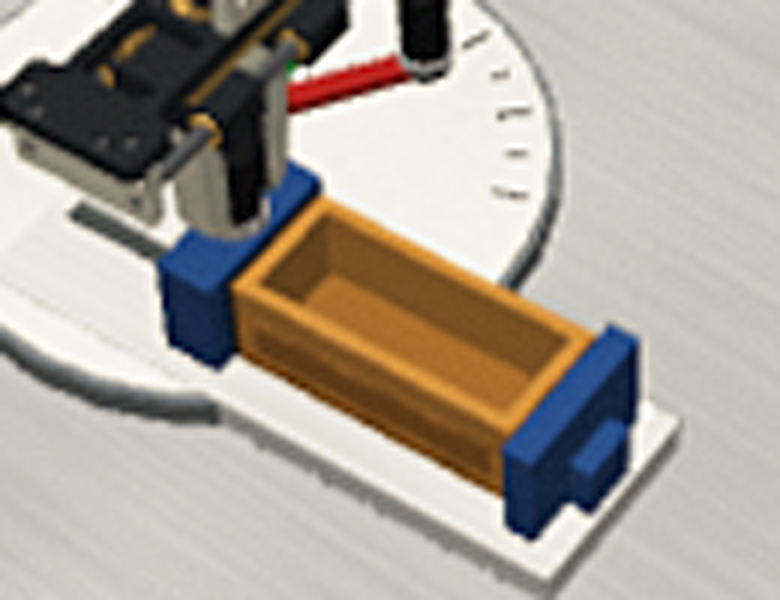

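Request:
apply_moves([
  [0, 0.003, 0, 0, 0, 0, 0],
  [0, 0.006, 0, 0, 0, 0, 0],
  [0, 0.006, 0, 0, 0, 0, 0],
  [0, 0.006, 0, 0, 0, 0, 0],
  [0, 0.006, 0, 0, 0, 0, 0],
  [0, 0.006, 0, 0, 0, 0, 0],
])

```text
t: 14.75
tcp_pos: [0.6002, -0.1745, 0.1034]
eef_rot: [-179.9, 0.1, 93.7]
wrist_force: [-6.1, -7.4, 1.3]
gripper_width: 0.0259
gripper_force: 15.0
```

Request:
apply_moves([
  [0.4, 0, 0, 0, 0, 0, 0],
  [0.5, 0, 0, 0, 0, 0, 0],
  [0.5, 0, 0, 0, 0, 0, 0],
  [0.5, 0, 0, -0.08, 0, 0, 0],
  [0.5, 0, 0, -0.2, 0, 0, 0],
  [0.5, 0, 0, -0.4, 0, 0, 0],
  [0.5, 0, 0, -0.55, 0, 0, 0],
  [0.5, 0, 0, -0.55, 0, 0, 0],
])

```text
t: 15.42
tcp_pos: [0.6051, -0.1734, 0.2225]
eef_rot: [179.3, 0.3, 93.8]
wrist_force: [0.6, -0.5, 0.7]
gripper_width: 0.0464
gripper_force: 0.0
```

```bash
python3 - <<'E'
from look import *
from plan import plan
kn=G(-.07-.09*np.cos(-.626),-.15-.09*np.sin(-.626));print(kn)
plan([(.5,-.19,.2,45),(*kn,.2,-8)])
E
```

```text
[ 0.45757548 -0.18981726]
t 15.42 [ 0.6051 -0.1734  0.2225] [179.35   0.27  93.81] F [ 0.6 -0.5  0.7] w 0.0464
(0.5, -0.19, 0.2, 45) [-0.0473 -0.5312  0.1066] [ 2.000e-03 -1.000e-04  1.356e-01] rows 7 
(np.float64(0.45757548078475696), np.float64(-0.18981726042863395), 0.2, -8) [-0.1493 -0.1506 -0.    ] [-0.     -0.      0.1472] rows 8
```

Request:
apply_moves([
  [0.5, -0.05, -0.53, 0.1, 0.002, 0, 0.1356],
  [0.5, -0.05, -0.53, 0.1, 0.002, 0, 0.1356],
  [0.5, -0.05, -0.53, 0.1, 0.002, 0, 0.1356],
  [0.5, -0.05, -0.53, 0.1, 0.002, 0, 0.1356],
  [0.5, -0.05, -0.53, 0.1, 0.002, 0, 0.1356],
  [0.5, -0.05, -0.53, 0.1, 0.002, 0, 0.1356],
  [0.5, -0.05, -0.53, 0.1, 0.002, 0, 0.1356],
  [0.5, -0.05, -0.53, 0.1, 0.002, 0, 0.1356],
  [0.5, -0.05, -0.53, 0.1, 0.002, 0, 0.1356],
])

```text
t: 16.17
tcp_pos: [0.4964, -0.1893, 0.1935]
eef_rot: [-179.4, 0.3, 45.2]
wrist_force: [0.2, -0.6, -0.0]
gripper_width: 0.0461
gripper_force: 0.0
```

Request:
apply_moves([
  [0.7, -0.15, -0.15, 0, 0, 0, 0.147],
  [0.7, -0.15, -0.15, 0, 0, 0, 0.147],
  [0.7, -0.15, -0.15, 0, 0, 0, 0.147],
  [0.7, -0.15, -0.15, 0, 0, 0, 0.147],
  [0.7, -0.15, -0.15, 0, 0, 0, 0.147],
  [0.7, -0.15, -0.15, 0, 0, 0, 0.147],
  [0.7, -0.15, -0.15, 0, 0, 0, 0.147],
  [0.7, -0.15, -0.15, 0, 0, 0, 0.147],
  [0.7, -0.15, -0.15, 0, 0, 0, 0.147],
  [0.7, -0.15, -0.15, 0, 0, 0, 0.147],
])

```text
t: 17.0
tcp_pos: [0.454, -0.1893, 0.194]
eef_rot: [-179.8, 0.7, -7.7]
wrist_force: [0.1, -0.3, -0.1]
gripper_width: 0.065
gripper_force: 0.0
```

```bash
cat > lev.py <<'E'
from look import *
def lev(n):
    c=cam(n);P=cloud(c);gx,gy=gauge(P);Z=P[...,2];H=hsv(c);h,s,v=[H[...,i].astype(int) for i in range(3)]
    V,U=np.mgrid[0:480,0:640];near=(gx<-.03)&(gx>-.25)&(gy<0)&(gy>-.3)
    m=near&(v<60)&(Z>.085)&(Z<.1)
    if m.sum()>10:
        w=np.c_[gx[m],gy[m]];k=(w.min(0)+w.max(0))/2;print(n,'knob',m.sum(),k,(w.max(0)-w.min(0)),'ang',np.arctan2(-(k[1]+.15),-(k[0]+.07)))
    m=near&(h>45)&(h<75)&(s>120)&(Z<.04)
    if m.sum()>10:
        w=np.c_[gx[m],gy[m]]-[-.07,-.15];d=np.hypot(*w.T);f=d>.095;print('green',m.sum(),f.sum(),'max',d.max(),'ang far',np.arctan2(-w[f,1].mean(),-w[f,0].mean()),'all',np.arctan2(-w[:,1].mean(),-w[:,0].mean()),w[f].mean(0))
    m=near&((h<6)|(h>174))&(s>150)
    if m.sum()>10:
        w=np.c_[gx[m],gy[m]]-[-.07,-.15];print('red',m.sum(),np.arctan2(-w[:,1].mean(),-w[:,0].mean()),cv2.minAreaRect(w.astype(np.float32)))
    return c
E
python3 - <<'E'
from lev import *
from plan import plan
c=lev('wrist');save(c,'w3.png');c=lev('scene');pot(c);plan([])
E
```

```text
wrist knob 841 [-0.14163466 -0.10039217] [0.02220277 0.02217805] ang -0.6056824976075078
green 1331 650 max 0.13012233236353746 ang far 0.21821473796687005 all 0.22155525695211387 [-0.11147697 -0.02471953]
red 1216 -0.6148840491412763 ((-0.03105989284813404, 0.036418620496988297), (0.03712308406829834, 0.05818597972393036), 56.007362365722656)
scene knob 43 [-0.14170756 -0.0949423 ] [0.02462427 0.0210284 ] ang -0.6548016912134069
green 78 43 max 0.12908873071515103 ang far 0.1821940541134915 all 0.17895552158752015 [-0.11257215 -0.02073997]
red 93 -0.6943196088629554 ((-0.039529331028461456, 0.032091740518808365), (0.01898692362010479, 0.05927398428320885), 52.54022979736328)
pot 492 ((0.0021949410438537598, 0.0002587661147117615), (0.06683331727981567, 0.14580433070659637), 0.45613881945610046) 0.07419081161712819
handle top 89 [np.float64(0.0005), np.float64(-0.0938)] 0.11750629506930124
t 17.1 [ 0.4539 -0.1893  0.194 ] [-179.84    0.68   -7.75] F [-0.3  0.2 -0.3] w 0.065
```

View pics/w3.png

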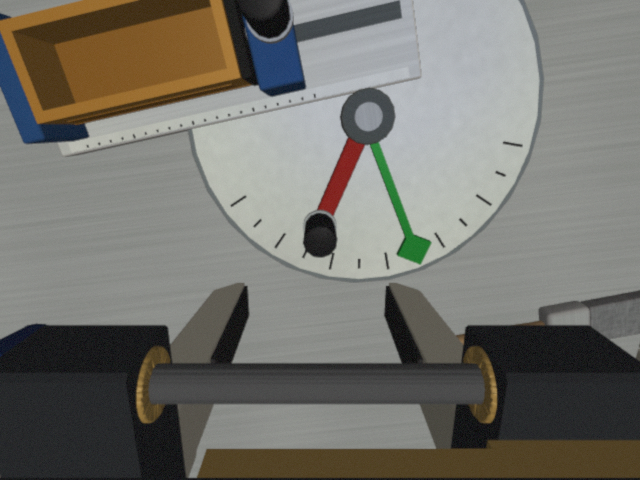

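```bash
python3 - <<'E'
from look import *
from plan import plan
K=lambda th:G(-.07-.09*np.cos(th),-.15-.09*np.sin(th))
plan([(*K(-.62),.13,-8),(*K(-.62),.077,-8)]+[(*K(t),.077,-8) for t in (-.62,)])
p0=K(-.62)
r=R.from_euler('xyz',[180,0,-8],degrees=True)
for t in np.linspace(-.55,.20,11).tolist()+[.205]: print(round(t,3),(r.inv().apply([*(K(t)-p0),0])/.2).round(3))
E
```

```text
t 17.1 [ 0.4539 -0.1893  0.194 ] [-179.84    0.68   -7.75] F [-0.3  0.2 -0.3] w 0.065
(np.float64(0.4572908027737524), np.float64(-0.19027612593752685), 0.13, -8) [0.021  0.0032 0.3199] [-0.0004  0.0019  0.0007] rows 2 
(np.float64(0.4572908027737524), np.float64(-0.19027612593752685), 0.077, -8) [ 0.    -0.     0.265] [0. 0. 0.] rows 2 
(np.float64(0.4572908027737524), np.float64(-0.19027612593752685), 0.077, -8) [0. 0. 0.] [0. 0. 0.] rows 0 
-0.55 [-0.012  0.029  0.   ]
-0.475 [-0.022  0.061  0.   ]
-0.4 [-0.029  0.094  0.   ]
-0.325 [-0.035  0.128  0.   ]
-0.25 [-0.037  0.161  0.   ]
-0.175 [-0.038  0.195  0.   ]
-0.1 [-0.035  0.229  0.   ]
-0.025 [-0.03   0.262  0.   ]
0.05 [-0.023  0.295  0.   ]
0.125 [-0.013  0.327  0.   ]
0.2 [-0.001  0.359  0.   ]
0.205 [-0.     0.361  0.   ]
```

Request:
apply_moves([
  [0.7, 0.02, 0.003, 0.15, 0, 0.002, 0],
  [0.7, 0.02, 0.003, 0.3, 0, 0.002, 0],
  [0.7, 0.02, 0.003, 0.4, 0, 0.002, 0],
  [0.7, 0.02, 0.003, 0.5, 0, 0.002, 0],
  [0.7, 0.02, 0.003, 0.575, 0, 0.002, 0],
  [0.7, 0.02, 0.003, 0.575, 0, 0.002, 0],
  [0, 0.02, 0.003, 0.575, 0, 0.002, 0],
  [0, 0.02, 0.003, 0.575, 0, 0.002, 0],
  [0, 0.02, 0.003, 0.575, 0, 0.002, 0],
  [0, 0.02, 0.003, 0.575, 0, 0.002, 0],
  [0, 0.02, 0.003, 0.575, 0, 0.002, 0],
  [0, 0.02, 0.003, 0.575, 0, 0.002, 0],
], newtons=12)

```text
t: 18.1
tcp_pos: [0.4569, -0.1903, 0.0797]
eef_rot: [-179.9, -0.1, -7.9]
wrist_force: [-1.3, -0.6, 0.6]
gripper_width: 0.0297
gripper_force: 0.0
```

Request:
apply_moves([
  [0, 0, 0, 0, 0, 0, 0],
  [0, 0, 0, 0, 0, 0, 0],
  [0, 0, 0, 0, 0, 0, 0],
  [0, 0, 0, 0, 0, 0, 0],
])

```text
t: 18.43
tcp_pos: [0.4568, -0.1904, 0.0795]
eef_rot: [-179.9, -0.1, -8.0]
wrist_force: [0.0, -0.5, 3.5]
gripper_width: 0.0236
gripper_force: 12.0
```

```bash
python3 - <<'E'
from look import *
from plan import plan
plan([]);print(gauge(np.array(read_state()['tcp_pos'])),'ideal',-.07-.09*np.cos(.62),-.15+.09*np.sin(.62))
E
```

```text
t 18.43 [ 0.4568 -0.1904  0.0795] [-1.7987e+02 -8.0000e-02 -7.9600e+00] F [ 0.  -0.5  3.5] w 0.0236
(np.float64(-0.14374722562026965), np.float64(-0.09776965204178306)) ideal -0.14324906109962804 -0.09770683555164253
```

Gripped on the expected spot. Swing along the arc.

Request:
apply_moves([
  [0, -0.012, 0.029, 0, 0, 0, 0],
  [0, -0.022, 0.061, 0, 0, 0, 0],
  [0, -0.029, 0.094, 0, 0, 0, 0],
  [0, -0.035, 0.128, 0, 0, 0, 0],
  [0, -0.037, 0.161, 0, 0, 0, 0],
  [0, -0.038, 0.195, 0, 0, 0, 0],
  [0, -0.035, 0.229, 0, 0, 0, 0],
  [0, -0.03, 0.262, 0, 0, 0, 0],
  [0, -0.023, 0.295, 0, 0, 0, 0],
  [0, -0.013, 0.327, 0, 0, 0, 0],
  [0, -0.001, 0.359, 0, 0, 0, 0],
  [0, 0, 0.361, 0, 0, 0, 0],
])

```text
t: 19.43
tcp_pos: [0.4458, -0.2622, 0.0786]
eef_rot: [-179.8, 0.0, -8.0]
wrist_force: [-4.3, -0.2, 4.8]
gripper_width: 0.0236
gripper_force: 12.0
```

Request:
apply_moves([
  [0, 0, 0, 0, 0, 0, 0],
  [0, 0, 0, 0, 0, 0, 0],
  [0, 0, 0, 0, 0, 0, 0],
  [0, 0, 0, 0, 0, 0, 0],
])

```text
t: 19.77
tcp_pos: [0.4457, -0.2617, 0.0786]
eef_rot: [-179.9, 0.0, -8.0]
wrist_force: [-5.4, -2.5, 3.6]
gripper_width: 0.0237
gripper_force: 12.0
```

```bash
python3 - <<'E'
from lev import *
from plan import plan
plan([]);g=gauge(np.array(read_state()['tcp_pos']));print(g,np.arctan2(-(g[1]+.15),-(g[0]+.07)))
c=lev('wrist')
E
```

```text
t 19.77 [ 0.4457 -0.2617  0.0786] [-1.7988e+02  4.0000e-02 -7.9600e+00] F [-5.4 -2.5  3.6] w 0.0237
(np.float64(-0.15969032301991073), np.float64(-0.1681793310957469)) 0.1999807500976943
wrist knob 2921 [-0.15605554 -0.17003876] [0.02325947 0.0272751 ] ang 0.22878148287430622
red 3255 0.25356646357986506 ((-0.04444866254925728, -0.020443061366677284), (0.059828393161296844, 0.03646136820316315), 6.462934970855713)
```

Release, rise and verify alignment.

Request:
apply_moves([
  [0.5, 0, 0, 0, 0, 0, 0],
  [0.6, 0, 0, 0, 0, 0, 0],
  [0.6, 0, 0, 0, 0, 0, 0],
  [0.6, 0, 0, -0.1, 0, 0, 0],
  [0.6, 0, 0, -0.25, 0, 0, 0],
  [0.6, 0, 0, -0.45, 0, 0, 0],
  [0.6, -0.2, 0, -0.6, 0, 0, 0],
  [0.6, -0.3, 0, -0.6, 0, 0, 0],
  [0.6, -0.3, 0, -0.6, 0, 0, 0],
  [0.6, -0.3, 0, -0.6, 0, 0, 0],
])

```text
t: 20.65
tcp_pos: [0.3869, -0.2537, 0.1995]
eef_rot: [-179.9, -0.2, -8.0]
wrist_force: [0.7, -0.1, -0.5]
gripper_width: 0.0558
gripper_force: 0.0
```

```bash
python3 - <<'E'
from lev import *
c=lev('wrist');save(c,'w4.png');pot(c);c=lev('scene');pot(c)
E
```

```text
wrist knob 897 [-0.15614773 -0.1695298 ] [0.02237488 0.02187622] ang 0.22293311336143581
green 585 585 max 0.13034525640848782 ang far 0.22185465154838566 all 0.22185465154838566 [-0.1139237 -0.0256975]
red 1342 0.24246053825891747 ((-0.04512219876050949, -0.011058077216148376), (0.05766994506120682, 0.012897391803562641), 11.905929565429688)
pot 738 ((-0.025323232635855675, -0.012079073116183281), (0.007705128286033869, 0.05346030741930008), 0.2620810866355896) 0.07461801880852359
scene knob 42 [-0.15400182 -0.16374835] [0.02116363 0.02291269] ang 0.16222893215600856
green 34 19 max 0.13127980362852207 ang far 0.15126424925347307 all 0.13951992619835285 [-0.11768489 -0.01793854]
red 67 0.12587636649305403 ((-0.049016669392585754, -0.007434384897351265), (0.06154889985918999, 0.014868809841573238), 8.933724403381348)
pot 479 ((0.0011081043630838394, -0.00048257410526275635), (0.06522124260663986, 0.14612442255020142), 0.9748334884643555) 0.07428752893874252
handle top 91 [np.float64(0.0009), np.float64(-0.0932)] 0.11697116085081355
```

View pics/w4.png

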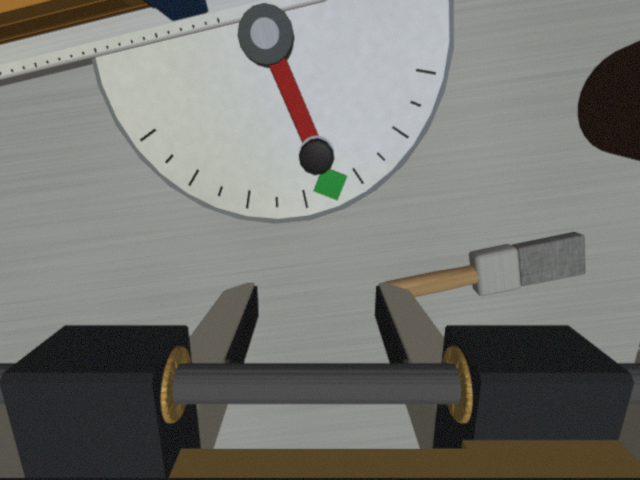

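The wrist view shows the red lever covering the green hand, with the diamond at (331,184) just beyond the knob at (317,156). Lever and pointer angles agree to about 0.01 rad, and the pot is still pinched at gauge y≈0.

```bash
python3 -c "
from h import *
print(workorder.job_done())"
```

```text
the job is handed in; nothing more can be done
None
```

The job is handed in: the ochre pot stands on the gauge bed, pinched between the pad and the fixed jaw, and the red lever measured within about 0.01 rad of the green pointer. No bystanders were knocked that I could see, though I did not re-measure them, and the hand-in call returned no verdict.

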